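# Sort open enclosure bases by length into the rack rows

## Robot

A 7-joint arm with a two-finger parallel gripper is mounted at the origin on the work surface. World frame = base frame: x ahead of the robot, y to its left, z up, the work surface at z = 0. Lengths are in m, angles in rad, forces in N, time in s.
With the tool pointing down it reaches from about 0.4 to 0.875 m from the base axis. Payload 19.3 kg.
Tool frame: the origin (TCP) lies at the very end of the fingers, on their centre line; the grasp point (between the pads) lies 19 mm behind it; z points along the fingers, y is the line along which they close (so a half turn about z gives the same grasp; the last joint's range is limited). The gripper opens to 85 mm and grips with 20 to 120 N. Pads are 22 mm wide; open, the fingers measure 114 mm over their backs; the gripper's body (76 mm by 85 mm) begins 54 mm behind the grasp point. The pads swing forward as they close: fully open they stand 13 mm farther back than shut.
Start: joints at [-1.216, 0.521, -0.036, 1.599, 0.021, 1.021, -0.113], TCP at [0.258, 0.569, 0.231] pointing down, gripper open.
Joint ranges: [-2.91, 2.91], [-0.3, 2.13], [-1.5, 1.42], [0.17, 2.43], [-1.26, 4.41], [0.16, 1.93], [-2.52, 2.52]. Speed limits (rad/s): [1.89, 1.89, 2.39, 2.39, 3.01, 3.01, 3.01].

## Interface

Orientations are given as [roll, pitch, yaw] about the fixed x, y, z axes, in that order (R = Rz(yaw) Ry(pitch) Rx(roll)).
In Python, from workcell import monitor, optics, workorder gives the robot as it stands.
- The arm moves only by the tool apply_moves, never from a script. Its arguments are lists of equal length, an entry for each row: "linear": the shift along the tool's x, y, z each as a share of 0.1 m, from -1 to 1, a list of three; "delta_rot": the turn, a rotation vector about the tool's x, y, z each as a share of 120 degrees, from -1 to 1, a list of three. A call has exactly 5 rows; each row is the pose to reach, as a shift and turn from the pose commanded when the call began, along the tool's axes at that moment; what a row does not reach only later rows make up. A row lasts 1/12 s, in which the tool goes at most 41.7 mm and 7.16 degrees, less where a joint would pass 70% of its speed; a pose out of reach is approached as far as the arm can. A call with a number of a shift or a turn outside -1 to 1 is refused whole. A call with a gripper value outside its range is refused whole. "gripper" is the opening, from -1 (shut) to 1 (fully open), set as the call begins (left out, the last holds). The fingers move at their own pace and stop on an object; "force" is the grip in N (left out, the last holds). Time passes only in rows, so rows that repeat a pose let the fingers close, or fill a call up. It gives the time, the measured TCP pose, the force, the opening and the grip force at its end, in the units of the state.
- monitor.observe(): the state, without advancing time (a new reading comes with each control period).
- optics.grab_frame(name): name is "scene" or "top" or "wrist"; returns (picture, depth): 420x560x3 uint8, red, green, blue; 420x560 float32, m along the optical axis (not along the pixel's ray), 0 where there is no reading.
- optics.camera_info(name): a dict with "fx", "fy", "cx", "cy" (pixels), "rvec" (rotation vector, rad) and "tvec" (3), from world to camera coordinates, as OpenCV has them; the wrist camera has in their place "T_tool_cam" (4x4, takes a point from camera to tool coordinates, whose origin is the TCP and whose axes are the flange's). Camera axes: x right, y down, z forward; pixel columns grow to the right and rows downward; lengths in m; the calibration is good to about 2 mm. A picture is of the moment at which its call begins: read the wrist's pose just before it. camera_info takes no time and is no camera call.
- workorder.job_done(): hands the job in; it is judged then, once.
The state is a dict: "clock": time; "qpos": joint angles; "qd": joint speeds; "joint_efforts": joint torques, N m; "position": TCP position; "tool_rot": TCP orientation; "force": force on the tool from outside, world axes, zero at the start; "moment": the same for the moment, N m; "grip_width": finger opening in m; "finger_force": force on a finger pad.
Only numpy, scipy, OpenCV 4.12 (cv2) and the standard library are available. Lean on these libraries where they do the work, as an engineer would, in place of code of your own. Each camera call takes 0.05 s, during which the arm holds its last target. There are 200 camera calls.

## Task

Sort the three open white enclosure boxes by length into the three rows of the sorting rack, each into the row whose depth matches it, pushed fully home against the green stop so that its near end is flush with the front of the row. Slide the boxes along the bench without lifting or tipping them, and leave everything else where it is.

Things in the scene. Friction and masses are not known exactly. Their poses are not given: they have to be found in the camera images.
- box_short: The short one of three look-alike loose white plastic enclosure bases: an open-topped rectangular box 90 mm long (its y axis), 68 mm wide (x axis), 45 mm high, walls and floor 3 mm thick, grey round knock-outs outside, empty. Origin: centre of its underside; z up. Either way round is the same.
- lane_short: Fixed row for the 90 mm box (three rows, 96 mm pitch): aluminium side rails 22 mm high, 175 mm long, 78 mm apart inside (mouth flares to 94 mm over its first 25 mm), no floor, and a green stop block 22 mm high whose face is 90 mm in from the mouth. Origin: on the bench, middle of the open mouth (front ends of the rails); y points into the row, x across, z up.
- short_home (a point): Point on the bench in the row for the 90 mm box where the centre of the box's underside lies when it is home against the green stop; axes as the row's.
- box_mid: The middle one of three look-alike loose white plastic enclosure bases: an open-topped rectangular box 120 mm long (its y axis), 68 mm wide (x axis), 45 mm high, walls and floor 3 mm thick, grey round knock-outs outside, empty. Origin: centre of its underside; z up. Either way round is the same.
- lane_mid: Fixed row for the 120 mm box (three rows, 96 mm pitch): aluminium side rails 22 mm high, 175 mm long, 78 mm apart inside (mouth flares to 94 mm over its first 25 mm), no floor, and a green stop block 22 mm high whose face is 120 mm in from the mouth. Origin: on the bench, middle of the open mouth (front ends of the rails); y points into the row, x across, z up.
- mid_home (a point): Point on the bench in the row for the 120 mm box where the centre of the box's underside lies when it is home against the green stop; axes as the row's.
- box_long: The long one of three look-alike loose white plastic enclosure bases: an open-topped rectangular box 150 mm long (its y axis), 68 mm wide (x axis), 45 mm high, walls and floor 3 mm thick, grey round knock-outs outside, empty. Origin: centre of its underside; z up. Either way round is the same.
- lane_long: Fixed row for the 150 mm box (three rows, 96 mm pitch): aluminium side rails 22 mm high, 175 mm long, 78 mm apart inside (mouth flares to 94 mm over its first 25 mm), no floor, and a green stop block 22 mm high whose face is 150 mm in from the mouth. Origin: on the bench, middle of the open mouth (front ends of the rails); y points into the row, x across, z up.
- long_home (a point): Point on the bench in the row for the 150 mm box where the centre of the box's underside lies when it is home against the green stop; axes as the row's.
- closed_box: Bystander: a closed enclosure with grey lid, 70 x 122 x 53 mm, loose. Origin: centre of underside.
- spray_can: Bystander: upright can with blue label, diameter 60, height 170 mm. Origin: centre of underside.
- screwdriver: Bystander: red-handled screwdriver lying on the bench. Origin on the bench, near its middle.
- tape: Bystander: flat yellow ring of tape, 90 mm across, 19 mm high. Origin: centre of underside.
- carton: Bystander: brown carton 90 x 70 x 55 mm. Origin: centre of underside.
- red_case: Bystander: red plastic case 110 x 80 x 35 mm. Origin: centre of underside.
Not all that is in view belongs to the job. Leave any brown look-alike of the box_long alone. What is shaped like the lane_long but purple is not meant.

How it is judged:
At the end, for the whole second after the job is handed in: Each box stands flat and still on the bench in the row of its own length, its centre within 6 mm of the home point along and across the row, and its length within 0.12 rad of the row's direction (x of box_short in the frame of short_home between -0.006 and 0.006 m and y of box_short in the frame of short_home between -0.006 and 0.006 m and angle between the y axis of box_short and the y axis of short_home, either way round below 0.12 rad and angle between each of box_short, box_mid, box_long's own z axis and vertical below 0.06 rad and height (world z) of each of box_short, box_mid, box_long below 0.005 m and linear speed of each of box_short, box_mid, box_long below 0.01 m/s and x of box_mid in the frame of mid_home between -0.006 and 0.006 m and y of box_mid in the frame of mid_home between -0.006 and 0.006 m and angle between the y axis of box_mid and the y axis of mid_home, either way round below 0.12 rad and x of box_long in the frame of long_home between -0.006 and 0.006 m and y of box_long in the frame of long_home between -0.006 and 0.006 m and angle between the y axis of box_long and the y axis of long_home, either way round below 0.12 rad); the robot touches nothing.
It fails at once if a box is lifted off the bench (its underside's centre more than 15 mm up) (height (world z) of any of box_short, box_mid, box_long above 0.015 m).
It fails at once if a box is tipped by more than 0.3 rad (angle between any of box_short, box_mid, box_long's own z axis and vertical above 0.3 rad).
It fails at once if a bystander is moved by more than 30 mm (distance of any of closed_box, spray_can, screwdriver, tape, carton, red_case from where it was at the start of the episode above 0.03 m).
It also fails if it takes over 64 s, if anything falls off the work surface, if the arm or the gripper's body presses on something with over 40 N, if the wrist force passes 120 N, or if a joint passes its speed limit or range.

## Working session

There is one attempt and no reset: what is moved stays moved. The work goes in short steps, Python scripts to look and compute and a tool call to move; the robot and the scene stay as the last step left them, time stands still between calls to the robot, and variables do not carry over. Pictures are saved under pics/ and viewed, at most 10 in all, crops included, and the job is handed in when it is done.

Besides the shell and the picture viewer there is one more tool, called after "Call:" as a command line: name --argument value ..., lists and objects as JSON in quotes. apply_moves: Moves the arm, as the interface text tells. Its arguments: {"type":"object","properties":{"linear":{"type":"array"},"delta_rot":{"type":"array"},"gripper":{"type":"number"},"force":{"type":"number"}},"required":["linear","delta_rot"]}

```bash
mkdir -p pics; ls
python3 - <<'E'
from workcell import monitor, optics
import cv2,numpy as np
s=monitor.observe();print(s)
for n in("top","scene"):
    print(n,optics.camera_info(n))
    p,d=optics.grab_frame(n);cv2.imwrite(f"pics/{n}0.png",p[:,:,::-1]);np.savez(f"{n}0.npz",p=p,d=d)
E
```

```text
pics
{'clock': 0.0, 'qpos': array([-1.21620802,  0.52205924, -0.03635105,  1.59999764,  0.0212313 ,
        1.02114194, -0.11279503]), 'qd': array([ 0.00070223, -0.00230526,  0.00163915,  0.00047127, -0.00106613,
        0.00221744,  0.00223714]), 'joint_efforts': array([ 1.65654248e-03, -9.27127934e+01,  1.98055789e+00, -3.69914639e+01,
        1.77484425e-02,  8.54061625e-03, -2.55132875e-05]), 'position': array([0.25746531, 0.56911888, 0.23070102]), 'tool_rot': array([-3.14037692e+00,  1.03581237e-04,  2.71683609e+00]), 'force': array([ 0.12637503, -0.65875381, -0.26865612]), 'moment': array([ 0.0508417 , -0.0224824 , -0.00018103]), 'finger_force': 0.0, 'grip_width': 0.08557507948814848}
top {'fx': 387.34015291165844, 'fy': 387.34015291165844, 'cx': 285.2418345240665, 'cy': 210.53481504992263, 'rvec': array([ 2.18471923, -2.1238186 ,  0.11989974]), 'tvec': array([-0.04624822,  0.55457108,  1.21102812])}
scene {'fx': 411.1471524190434, 'fy': 411.1471524190434, 'cx': 287.33640288955706, 'cy': 200.4556584054693, 'rvec': array([ 1.25080504,  2.23164564, -0.96127   ]), 'tvec': array([ 0.33194513, -0.27917911,  1.85483529])}
```

View pics/top0.png

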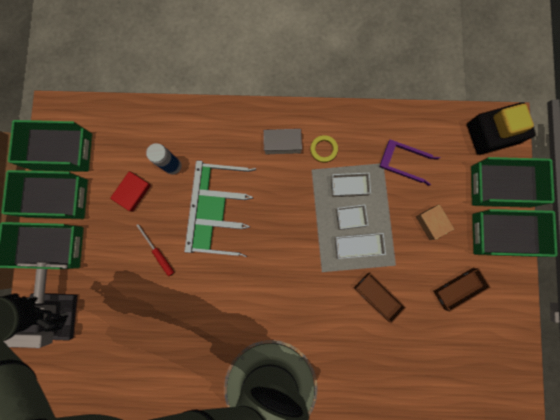

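View pics/scene0.png

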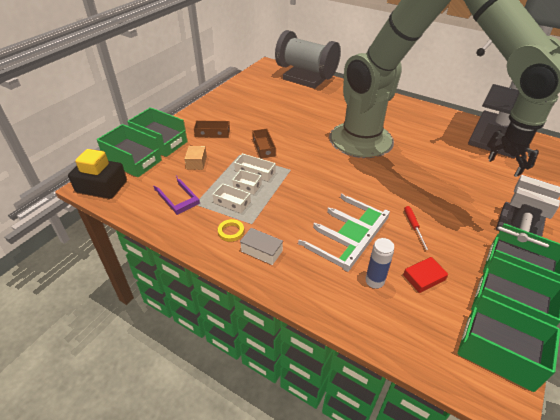

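Top view: boxes lie on the grey mat at (350,185), (352,217) and (360,246). The rack is at (185–255,160–258), with its mouth facing right. Look-alikes are the brown boxes (379,297) and (461,289), the grey closed box (282,140) and the purple row (410,162). By the description I choose the three white open boxes and the aluminium rack with green stops. Next I measure them and take one close crop.

```bash
cat > h.py <<'E'
import numpy as np,cv2
from workcell import optics
def ray(n,px,z):
    c=optics.camera_info(n);R,_=cv2.Rodrigues(np.array(c["rvec"]));t=np.array(c["tvec"])
    px=np.atleast_2d(px).astype(float)
    d=np.c_[(px[:,0]-c["cx"])/c["fx"],(px[:,1]-c["cy"])/c["fy"],np.ones(len(px))]@R
    o=-R.T@t
    return o+d*((z-o[2])/d[:,2])[:,None]
E
python3 - <<'E'
import numpy as np,cv2
from h import ray
p=np.load("top0.npz")["p"]
hsv=cv2.cvtColor(p,cv2.COLOR_RGB2HSV)
w=((hsv[...,1]<60)&(hsv[...,2]>150)).astype(np.uint8)
cs,_=cv2.findContours(w,cv2.RETR_EXTERNAL,cv2.CHAIN_APPROX_NONE)
for c in cs:
    x,y,a,b=cv2.boundingRect(c)
    if cv2.contourArea(c)<40 or not(120<x<450 and 120<y<290):continue
    q=ray("top",c[:,0],0.045 if x>290 else .022)[:,:2].astype(np.float32)*1000
    r=cv2.minAreaRect(q); print("white",(x,y,a,b),np.round(r[0],1),np.round(r[1],1),round(r[2],2))
g=((abs(hsv[...,0].astype(int)-70)<15)&(hsv[...,1]>120)&(hsv[...,2]>60)).astype(np.uint8);g[:, :150]=0;g[:,300:]=0
cs,_=cv2.findContours(g,cv2.RETR_EXTERNAL,cv2.CHAIN_APPROX_NONE)
for c in cs:
    if cv2.contourArea(c)<30:continue
    ap=cv2.approxPolyDP(c,1.5,True)[:,0]
    print("green",ap.tolist(),np.round(ray("top",ap,.022)[:,:2]*1000).tolist())
a=cv2.resize(p[150:270,180:262],None,fx=5,fy=5,interpolation=2)
b=cv2.resize(p[150:270,308:398],None,fx=4,fy=5,interpolation=2)
cv2.imwrite("pics/crop.png",np.hstack([a,b[:, :380]])[:,:,::-1])
E
```

```text
white (338, 235, 43, 22) [ 447.8 -265.1] [ 60.3 128.4] 6.52
white (196, 219, 45, 9) [510.2 185.5] [143.3  15.2] 85.89
white (339, 208, 25, 20) [ 537.4 -239.5] [55.2 70.6] 8.74
white (187, 208, 8, 33) [504.9 275. ] [ 14.  105.2] 86.59
white (200, 190, 44, 8) [606.  179.2] [142.1  15.9] 86.55
white (334, 177, 32, 17) [ 642.4 -234.1] [52.1 99.6] 1.57
white (192, 171, 8, 33) [626.5 266.4] [ 14.2 106.4] 86.17
white (147, 144, 17, 17) [740.3 406.5] [54.8 53.1] 3.83
green [[196, 225], [193, 246], [208, 248], [211, 227]] [[502.0, 257.0], [434.0, 263.0], [429.0, 214.0], [497.0, 208.0]]
green [[199, 196], [197, 217], [222, 219], [224, 199]] [[597.0, 252.0], [528.0, 255.0], [524.0, 173.0], [589.0, 170.0]]
green [[203, 167], [200, 188], [207, 188], [209, 168]] [[694.0, 244.0], [624.0, 250.0], [624.0, 228.0], [691.0, 225.0]]
```

View pics/crop.png

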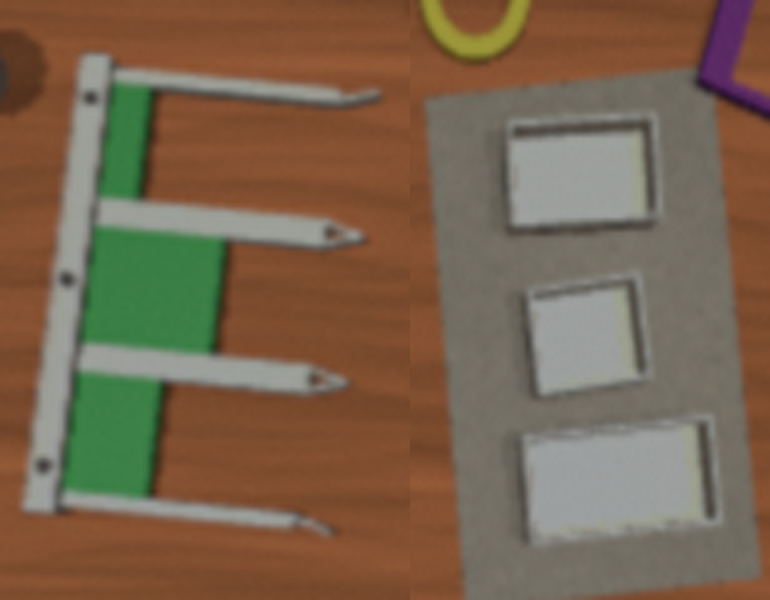

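The crop shows row stops, top to bottom, shallow green (long row), deep green (short row), then medium (mid row). The boxes, top to bottom, are mid, short and long, so the long and mid boxes must cross over. The purple row and brown boxes are out. Now the rim poses from depth.

Run:
```python
import numpy as np,cv2
from h import ray
from workcell import optics
z=np.load("top0.npz");p=z["p"];d=z["d"]
c=optics.camera_info("top");R,_=cv2.Rodrigues(np.array(c["rvec"]));t=np.array(c["tvec"])
v,u=np.mgrid[0:420,0:560]
P=(np.dstack([(u-c["cx"])/c["fx"]*d,(v-c["cy"])/c["fy"]*d,d])-t)@R
print("bench z",np.median(P[250:265,270:300,2]))
m=((P[...,2]>.03)&(P[...,2]<.056)).astype(np.uint8);m[:,:315]=0;m[:,395:]=0;m[:168]=0;m[265:]=0
cs,_=cv2.findContours(m,cv2.RETR_EXTERNAL,cv2.CHAIN_APPROX_NONE)
for k in cs:
    if len(k)<15:continue
    q=ray("top",k[:,0],.045)[:,:2].astype(np.float32)*1000
    r=cv2.minAreaRect(q);print(len(k),np.round(r[0],1),np.round(r[1],1),r[2],np.round(cv2.boxPoints(r)).tolist())
hsv=cv2.cvtColor(p,cv2.COLOR_RGB2HSV);hi=(hsv[...,2]>0)
for n in [(322,393,168,203),(322,393,203,232),(322,393,230,265)]:
    x0,x1,y0,y1=n;s=m[y0:y1,x0:x1];ys,xs=np.nonzero(s);print(n,len(xs),xs.min()+x0,xs.max()+x0,ys.min()+y0,ys.max()+y0)
```

```text
bench z 0.0006337624769314138
136 [ 450.5 -269.5] [ 67.9 152.7] 6.801459789276123 [[408.0, -198.0], [426.0, -349.0], [493.0, -341.0], [475.0, -190.0]]
97 [ 541.2 -243.6] [69.1 92.6] 9.073637008666992 [[500.0, -203.0], [514.0, -295.0], [583.0, -284.0], [568.0, -192.0]]
115 [ 646.6 -238.5] [ 70.5 122.1] 4.471484184265137 [[607.0, -180.0], [616.0, -302.0], [687.0, -297.0], [677.0, -175.0]]
(322, 393, 168, 203) 203 332 370 173 195
(322, 393, 203, 232) 148 337 368 204 228
(322, 393, 230, 265) 179 336 385 233 258
```

Call:
apply_moves --linear '[[0.15,0.1,0],[0.05,-0.2,0],[-0.05,-0.5,0],[-0.15,-0.75,0],[-0.3,-1,0]]' --delta_rot '[[0,0,0],[0,0,0.05],[0,0,0.1],[0,0,0.15],[0,0,0.2]]' --gripper 1 --force 40

```text
clock: 0.52
position: [0.2427, 0.4647, 0.2309]
tool_rot: [-3.141, -0.0, 2.294]
force: [0.7, 0.0, 0.0]
grip_width: 0.0858
finger_force: 0.0
```

Rims measure 68×153, 69×93 and 70×122 mm, matching long, short and mid. Travelling to the mid box first.

Call:
apply_moves --linear '[[-0.2,-0.04,0],[-0.4,-0.08,0],[-0.6,-0.12,0],[-0.8,-0.16,0],[-1,-0.2,0]]' --delta_rot '[[0,0,0.059],[0,0,0.118],[0,0,0.177],[0,0,0.236],[0,0,0.295]]'

```text
clock: 0.93
position: [0.2955, 0.3769, 0.2312]
tool_rot: [-3.141, 0.0, 1.674]
force: [1.1, 0.1, 0.9]
grip_width: 0.0852
finger_force: 0.0
```

Call:
apply_moves --linear '[[-0.2,0.08,0],[-0.4,0.16,0],[-0.6,0.24,0],[-0.8,0.32,0],[-1,0.4,0]]' --delta_rot '[[0,0,0],[0,0,0],[0,0,0],[0,0,0],[0,0,0.012]]'

```text
clock: 1.35
position: [0.3462, 0.2819, 0.2312]
tool_rot: [-3.141, 0.0, 1.656]
force: [0.1, -0.4, -0.1]
grip_width: 0.0851
finger_force: 0.0
```

Call:
apply_moves --linear '[[-0.2,0.08,0],[-0.4,0.16,0],[-0.6,0.24,0],[-0.8,0.32,0],[-1,0.4,0]]' --delta_rot '[[0,0,0],[0,0,0],[0,0,0],[0,0,0],[0,0,0]]'

```text
clock: 1.77
position: [0.3944, 0.1856, 0.2312]
tool_rot: [-3.141, 0.0, 1.655]
force: [0.1, 0.7, -0.2]
grip_width: 0.0858
finger_force: 0.0
```

Call:
apply_moves --linear '[[-0.2,0.08,0],[-0.4,0.16,0],[-0.6,0.24,0],[-0.8,0.32,0],[-1,0.4,0]]' --delta_rot '[[0,0,0],[0,0,0],[0,0,0],[0,0,0],[0,0,0]]'

```text
clock: 2.18
position: [0.4426, 0.0893, 0.2312]
tool_rot: [-3.141, 0.0, 1.655]
force: [1.0, 1.1, -0.5]
grip_width: 0.0854
finger_force: 0.0
```

Call:
apply_moves --linear '[[-0.2,0.08,0],[-0.4,0.16,0],[-0.6,0.24,0],[-0.8,0.32,0],[-1,0.4,0]]' --delta_rot '[[0,0,0],[0,0,0],[0,0,0],[0,0,0],[0,0,0]]'

```text
clock: 2.6
position: [0.4909, -0.007, 0.2312]
tool_rot: [-3.141, -0.0, 1.655]
force: [0.1, 0.7, -0.1]
grip_width: 0.0854
finger_force: 0.0
```

Call:
apply_moves --linear '[[-0.2,0.08,0],[-0.4,0.16,0],[-0.6,0.24,0],[-0.8,0.32,0],[-1,0.4,0]]' --delta_rot '[[0,0,0],[0,0,0],[0,0,0],[0,0,0],[0,0,0]]'

```text
clock: 3.02
position: [0.5392, -0.1032, 0.2311]
tool_rot: [-3.141, -0.0, 1.655]
force: [-0.3, 0.4, 0.2]
grip_width: 0.0857
finger_force: 0.0
```

Call:
apply_moves --linear '[[-0.2,0.1,0.12],[-0.4,0.2,0.24],[-0.6,0.3,0.36],[-0.75,0.4,0.48],[-0.9,0.5,0.6]]' --delta_rot '[[0,0,0],[0,0,0],[0,0,0],[0,0,0],[0,0,0]]'

```text
clock: 3.43
position: [0.5965, -0.1887, 0.1703]
tool_rot: [-3.141, -0.0, 1.654]
force: [-0.1, -0.2, 0.4]
grip_width: 0.0856
finger_force: 0.0
```

Call:
apply_moves --linear '[[-0.25,0.12,0.15],[-0.5,0.25,0.3],[-0.7,0.36,0.5],[-0.85,0.44,0.6],[-0.85,0.44,0.6]]' --delta_rot '[[0,0,0],[0,0,0],[0,0,0],[0,0,0],[0,0,0]]'

```text
clock: 3.85
position: [0.6466, -0.2715, 0.108]
tool_rot: [-3.138, 0.0, 1.653]
force: [-0.1, -0.5, 0.7]
grip_width: 0.0854
finger_force: 0.0
```

Call:
apply_moves --linear '[[0,0.025,0.25],[0,0.025,0.5],[0,0.025,0.75],[0,0.025,0.96],[0,0.025,0.96]]' --delta_rot '[[0,0,0],[0,0,0],[0,0,0],[0,0,0],[0,0,0]]'

```text
clock: 4.27
position: [0.6475, -0.2669, 0.0113]
tool_rot: [-3.136, -0.003, 1.655]
force: [-0.6, 0.5, 0.3]
grip_width: 0.0853
finger_force: 0.0
```

Call:
apply_moves --linear '[[0,0,0],[0,0,0],[0,0,0],[0,0,0],[0,0,0]]' --delta_rot '[[0,0,0],[0,0,0],[0,0,0],[0,0,0],[0,0,0]]' --gripper -1 --force 30

```text
clock: 4.68
position: [0.6504, -0.2686, 0.0167]
tool_rot: [3.14, 0.001, 1.655]
force: [-0.7, 1.4, 7.8]
grip_width: 0.0674
finger_force: 37.0
```

Call:
apply_moves --linear '[[0.15,0,-0.04],[0.35,0,-0.04],[0.55,0,-0.04],[0.78,0,-0.04],[1,0,-0.04]]' --delta_rot '[[0,0,0],[0,0,0],[0,0,0],[0,0,0],[0,0,0]]'

```text
clock: 5.1
position: [0.6413, -0.1674, 0.0198]
tool_rot: [3.141, -0.0, 1.655]
force: [0.3, -0.0, -1.9]
grip_width: 0.0672
finger_force: 35.8
```

Call:
apply_moves --linear '[[0.2,0,0],[0.4,0,0],[0.55,0,0],[0.6,0,0],[0.6,0,0]]' --delta_rot '[[0,0,0.015],[0,0,0.03],[0,0,0.05],[0,0,0.074],[0,0,0.074]]'

```text
clock: 5.52
position: [0.6366, -0.1064, 0.0196]
tool_rot: [3.142, -0.001, 1.5]
force: [0.9, 0.2, -2.3]
grip_width: 0.0675
finger_force: 35.8
```

Call:
apply_moves --linear '[[0.04,-0.15,0],[0.08,-0.35,0],[0.12,-0.55,0],[0.16,-0.78,0],[0.2,-1,0]]' --delta_rot '[[0,0,0],[0,0,0],[0,0,0],[0,0,0],[0,0,0]]'

```text
clock: 5.93
position: [0.5371, -0.0824, 0.0197]
tool_rot: [3.141, 0.0, 1.501]
force: [0.4, -0.3, -2.6]
grip_width: 0.0668
finger_force: 35.8
```

Call:
apply_moves --linear '[[0.04,-0.2,0],[0.08,-0.4,0],[0.12,-0.6,0],[0.16,-0.8,0],[0.2,-0.92,0]]' --delta_rot '[[0,0,0],[0,0,0],[0,0,0],[0,0,0],[0,0,0]]'

```text
clock: 6.35
position: [0.4459, -0.0559, 0.0197]
tool_rot: [-3.141, 0.0, 1.501]
force: [0.6, 0.6, -2.3]
grip_width: 0.0673
finger_force: 35.8
```

```bash
cat >> h.py <<'E'
C,S=.9975,.0707
def av(p): return np.round([1e3*(p[0]*C-p[1]*S),1e3*(p[0]*S+p[1]*C)],1)
def state():
    from workcell import monitor
    s=monitor.observe();print("a,v",av(s["position"]),"z",round(1e3*s["position"][2],1),"yaw",round(s["tool_rot"][2],4),"F",np.round(s["force"],1),"w",round(s["grip_width"],4),"t",s["clock"])
E
cat > look.py <<'E'
import sys
from h import *
import cv2
p,d=optics.grab_frame("top")
c=optics.camera_info("top");R,_=cv2.Rodrigues(np.array(c["rvec"]));t=np.array(c["tvec"])
v,u=np.mgrid[0:420,0:560]
P=(np.dstack([(u-c["cx"])/c["fx"]*d,(v-c["cy"])/c["fy"]*d,d])-t)@R
m=((P[...,2]>.03)&(P[...,2]<.056)).astype(np.uint8);m[:,:190]=0;m[:,395:]=0;m[:160]=0;m[265:]=0
for k in cv2.findContours(m,cv2.RETR_EXTERNAL,cv2.CHAIN_APPROX_NONE)[0]:
    if len(k)<40:continue
    r=cv2.minAreaRect(ray("top",k[:,0],.045)[:,:2].astype(np.float32)*1000)
    print("rim xy",np.round(r[0],1),"a,v",av(np.array(r[0])/1e3),np.round(r[1],1),round(r[2],1))
state()
cv2.imwrite(sys.argv[1],cv2.resize(p[130:280,170:400],None,fx=3,fy=3,interpolation=2)[:,:,::-1])
E
python3 look.py pics/l1.png
```

```text
rim xy [ 450.5 -269.5] a,v [ 468.4 -237. ] [ 67.9 152.7] 6.8
rim xy [ 541.2 -243.6] a,v [ 557.1 -204.7] [69.1 92.6] 9.1
rim xy [561.9 262.3] a,v [542.  301.4] [ 21.5 294.6] 86.0
a,v [447.1 -23.5] z 19.6 yaw 1.5013 F [-1.6  0.8 -3.4] w 0.0674 t 6.4
```

Call:
apply_moves --linear '[[0.1,-0.01,0.04],[0.25,-0.01,0.04],[0.4,-0.01,0.04],[0.55,-0.01,0.04],[0.65,-0.01,0.04]]' --delta_rot '[[0,0,0],[0,0,0],[0,0,0],[0,0,0],[0,0,0]]'

```text
clock: 6.82
position: [0.4528, 0.0099, 0.0158]
tool_rot: [3.139, 0.0, 1.501]
force: [0.6, -6.6, 10.8]
grip_width: 0.0675
finger_force: 38.6
```

Call:
apply_moves --linear '[[0.15,0,0],[0.3,0,0],[0.45,0,0],[0.6,0,0],[0.6,0,0]]' --delta_rot '[[0,0,0],[0,0,0],[0,0,0],[0,0,0],[0,0,0]]'

```text
clock: 7.23
position: [0.4571, 0.0719, 0.0158]
tool_rot: [3.139, -0.001, 1.503]
force: [1.4, 6.8, 9.1]
grip_width: 0.0674
finger_force: 38.4
```

Call:
apply_moves --linear '[[0,0,0],[0,0,0],[0,0,0],[0,0,0],[0,0,0]]' --delta_rot '[[0,0,0],[0,0,0],[0,0,0],[0,0,0],[0,0,0]]' --gripper 0.95

```text
clock: 7.65
position: [0.4557, 0.069, 0.0153]
tool_rot: [3.142, 0.0, 1.5]
force: [0.0, 0.1, -1.0]
grip_width: 0.0831
finger_force: 0.0
```

Call:
apply_moves --linear '[[0,0,-0.2],[0,0,-0.4],[0,0,-0.6],[-0.3,0,-0.7],[-0.6,0,-0.7]]' --delta_rot '[[0,0,0],[0,0,0],[0,0,0],[0,0,0],[0,0,0]]'

```text
clock: 8.07
position: [0.4522, 0.01, 0.087]
tool_rot: [3.139, -0.001, 1.504]
force: [0.7, -0.5, -0.1]
grip_width: 0.0829
finger_force: 0.0
```

```bash
python3 look.py pics/l2.png
```

```text
rim xy [ 450.5 -269.5] a,v [ 468.4 -237. ] [ 67.9 152.7] 6.8
rim xy [465.5 154.7] a,v [453.4 187.2] [24.6 71.3] 68.2
rim xy [ 541.2 -243.4] a,v [ 557.1 -204.5] [69.1 93.1] 9.1
rim xy [562.  262.5] a,v [542.  301.5] [ 21.1 294.6] 86.0
a,v [449.8  35.1] z 86.6 yaw 1.4967 F [ -2.  -10.4   0.1] w 0.0833 t 8.1167
```

Call:
apply_moves --linear '[[-0.05,-0.03,0],[-0.05,-0.03,0.2],[-0.05,-0.03,0.4],[-0.05,-0.03,0.6],[-0.05,-0.03,0.7]]' --delta_rot '[[0,0,0],[0,0,0],[0,0,0],[0,0,0],[0,0,0]]' --gripper -1

```text
clock: 8.53
position: [0.447, 0.005, 0.0134]
tool_rot: [-3.14, 0.0, 1.5]
force: [-0.7, -0.2, -1.0]
grip_width: 0.0228
finger_force: 0.0
```

Call:
apply_moves --linear '[[0,0,0],[0,0,0],[0.1,0,0],[0.2,0,0],[0.3,0,0]]' --delta_rot '[[0,0,0],[0,0,0],[0,0,0],[0,0,0],[0,0,0]]'

```text
clock: 8.95
position: [0.4505, 0.0359, 0.016]
tool_rot: [3.14, -0.0, 1.5]
force: [-0.1, -2.0, 1.2]
grip_width: -0.0
finger_force: 1.0
```

```bash
python3 -c "
from h import *;state()"
```

```text
a,v [446.9  67.7] z 16.0 yaw 1.5003 F [-0.1 -2.   1.2] w -0.0 t 8.95
```

Call:
apply_moves --linear '[[0.08,0,0],[0.16,0,0],[0.24,0,0],[0.31,0,0],[0.36,0,0]]' --delta_rot '[[0,0,0],[0,0,0],[0,0,0],[0,0,0],[0,0,0]]'

```text
clock: 9.37
position: [0.4526, 0.0714, 0.0153]
tool_rot: [-3.142, -0.0, 1.501]
force: [0.2, -1.5, 1.1]
grip_width: 0.0001
finger_force: 1.0
```

Call:
apply_moves --linear '[[0.01,0,0],[0.02,0,0],[0.03,0,0],[0.04,0,0],[0.05,0,0]]' --delta_rot '[[0,0,0],[0,0,0],[0,0,0],[0,0,0],[0,0,0]]'

```text
clock: 9.78
position: [0.4529, 0.0751, 0.0153]
tool_rot: [-3.141, 0.0, 1.499]
force: [0.6, -1.2, -0.6]
grip_width: -0.0004
finger_force: 0.4
```

```bash
python3 look.py pics/l3.png
```

```text
rim xy [ 450.5 -269.7] a,v [ 468.4 -237.2] [ 67.9 152.4] 6.8
rim xy [ 541.2 -243.6] a,v [ 557.1 -204.7] [69.1 92.6] 9.1
rim xy [568.2 262.1] a,v [548.2 301.6] [ 20.8 282.2] 86.1
a,v [446.5 107.2] z 15.3 yaw 1.4996 F [ 0.1 -0.2 -1.3] w -0.0 t 9.8333
```

View pics/l3.png

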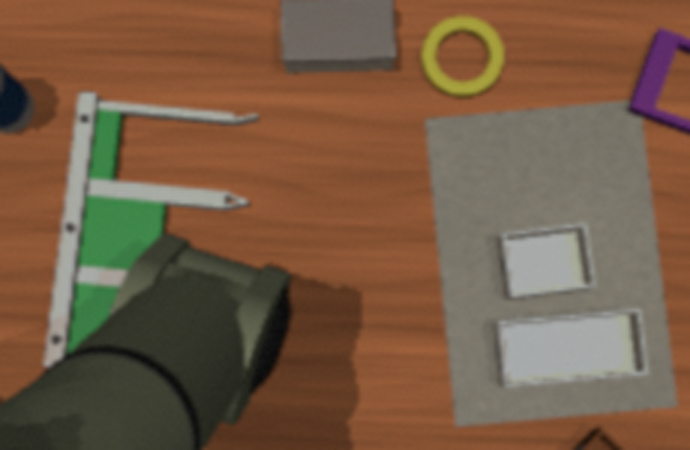

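The picture shows the arm hiding the mid row (about (200,320)). The short and long boxes are untouched at (545,262) and (570,348). I'll push on until the stop is felt.

Call:
apply_moves --linear '[[0.01,0,0],[0.02,0,0],[0.03,0,0],[0.04,0,0],[0.05,0,0]]' --delta_rot '[[0,0,0],[0,0,0],[0,0,0],[0,0,0],[0,0,0]]'

```text
clock: 10.25
position: [0.4536, 0.0774, 0.0154]
tool_rot: [3.14, 0.003, 1.497]
force: [1.8, -27.7, 3.8]
grip_width: 0.0
finger_force: 13.8
```

```bash
python3 -c "
from h import *;state()"
```

```text
a,v [447.  109.3] z 15.4 yaw 1.4969 F [  1.8 -27.7   3.8] w 0.0 t 10.25
```

Mid box is home (28 N at the stop, TCP v=109). Next is the long box.

Call:
apply_moves --linear '[[-0.2,0,0],[-0.4,0,-0.15],[-0.6,0,-0.4],[-0.8,0,-0.65],[-1,0,-0.9]]' --delta_rot '[[0,0,0],[0,0,0],[0,0,0],[0,0,0],[0,0,0]]'

```text
clock: 10.67
position: [0.4457, -0.0204, 0.1063]
tool_rot: [-3.141, 0.0, 1.5]
force: [1.2, 0.1, 0.7]
grip_width: -0.0003
finger_force: 0.0
```

Call:
apply_moves --linear '[[-0.2,0,0],[-0.4,0,0],[-0.6,0,0],[-0.8,0,0],[-1,0,0]]' --delta_rot '[[0,0,0],[0,0,0],[0,0,0],[0,0,0],[0,0,0]]' --gripper 0.9

```text
clock: 11.08
position: [0.4391, -0.1199, 0.1054]
tool_rot: [3.141, -0.0, 1.5]
force: [0.4, 0.0, 0.0]
grip_width: 0.0609
finger_force: 0.0
```

Call:
apply_moves --linear '[[-0.2,0.05,0],[-0.4,0.1,0],[-0.6,0.15,0],[-0.8,0.2,0],[-1,0.3,0]]' --delta_rot '[[0,0,-0.02],[0,0,-0.04],[0,0,-0.06],[0,0,-0.08],[0,0,-0.091]]'

```text
clock: 11.5
position: [0.4615, -0.222, 0.1054]
tool_rot: [-3.141, -0.0, 1.692]
force: [1.1, -0.7, 0.2]
grip_width: 0.0807
finger_force: 0.0
```

Call:
apply_moves --linear '[[-0.2,-0.03,0],[-0.4,-0.07,0],[-0.6,-0.1,0],[-0.8,-0.15,0],[-0.8,-0.15,0]]' --delta_rot '[[0,0,0],[0,0,0],[0,0,0],[0,0,0],[0,0,0]]'

```text
clock: 11.92
position: [0.4557, -0.3061, 0.1055]
tool_rot: [-3.142, 0.002, 1.687]
force: [-0.9, -0.5, -0.7]
grip_width: 0.0813
finger_force: 0.0
```

```bash
python3 look.py pics/l4.png
```

```text
rim xy [ 448.7 -255.1] a,v [ 465.6 -222.7] [ 68. 123.] 6.4
rim xy [463.4 147.3] a,v [451.8 179.7] [121.4  68.1] 86.0
rim xy [ 541.2 -243.4] a,v [ 557.1 -204.5] [69.1 93.1] 9.1
rim xy [562.  262.7] a,v [542.  301.8] [ 20.7 294.6] 86.0
a,v [ 476.4 -271.1] z 105.3 yaw 1.6876 F [ 0.4 -0.2 -0.2] w 0.081 t 11.9667
```

Call:
apply_moves --linear '[[-0.05,0,0.25],[-0.05,0,0.5],[-0.05,0,0.72],[-0.05,0,0.9],[-0.05,0,0.9]]' --delta_rot '[[0,0,0],[0,0,0],[0,0,0],[0,0,0],[0,0,0]]'

```text
clock: 12.38
position: [0.456, -0.3054, 0.0125]
tool_rot: [-3.138, -0.003, 1.691]
force: [-0.9, 0.1, -0.4]
grip_width: 0.0812
finger_force: 0.0
```

Call:
apply_moves --linear '[[0,0,0],[0,0,0],[0,0,0],[0,0,0],[0,0,0]]' --delta_rot '[[0,0,0],[0,0,0],[0,0,0],[0,0,0],[0,0,0]]' --gripper -1 --force 35

```text
clock: 12.8
position: [0.4577, -0.3072, 0.016]
tool_rot: [3.141, 0.001, 1.691]
force: [0.2, -0.6, -1.4]
grip_width: 0.0671
finger_force: 40.5
```

```bash
python3 -c "
from h import *;state()"
```

```text
a,v [ 478.3 -274.1] z 16.0 yaw 1.6907 F [ 0.2 -0.6 -1.4] w 0.0671 t 12.8
```

Call:
apply_moves --linear '[[0.15,0,0],[0.35,0,0],[0.55,0,0],[0.78,0,0],[1,0,0]]' --delta_rot '[[0,0,0],[0,0,0],[0,0,0],[0,0,0],[0,0,0]]'

```text
clock: 13.22
position: [0.4455, -0.2073, 0.0159]
tool_rot: [3.141, 0.001, 1.69]
force: [0.3, -0.9, -1.2]
grip_width: 0.068
finger_force: 40.7
```

Call:
apply_moves --linear '[[0.2,0,0],[0.4,0,0],[0.6,0,0],[0.75,0,0],[0.8,0,0]]' --delta_rot '[[0,0,0],[0,0,0],[0,0,0.03],[0,0,0.06],[0,0,0.091]]'

```text
clock: 13.63
position: [0.4359, -0.1266, 0.0158]
tool_rot: [3.141, -0.001, 1.499]
force: [-1.9, -0.4, 1.1]
grip_width: 0.0675
finger_force: 40.8
```

Call:
apply_moves --linear '[[0.07,0.15,0],[0.14,0.35,0],[0.21,0.55,0],[0.28,0.78,0],[0.35,1,0]]' --delta_rot '[[0,0,0],[0,0,0],[0,0,0],[0,0,0],[0,0,0]]'

```text
clock: 14.05
position: [0.5391, -0.1001, 0.0159]
tool_rot: [3.141, -0.0, 1.5]
force: [-0.9, -1.0, -1.4]
grip_width: 0.0674
finger_force: 40.7
```

Call:
apply_moves --linear '[[0.07,0.2,0],[0.14,0.4,0],[0.21,0.6,0],[0.28,0.8,0],[0.35,0.92,0]]' --delta_rot '[[0,0,0],[0,0,0],[0,0,0],[0,0,0],[0,0,0]]'

```text
clock: 14.47
position: [0.634, -0.0718, 0.0159]
tool_rot: [3.141, 0.0, 1.501]
force: [-4.7, -2.1, 6.3]
grip_width: 0.0676
finger_force: 41.8
```

```bash
python3 look.py pics/l5.png
```

```text
rim xy [ 541.2 -243.6] a,v [ 557.1 -204.7] [69.1 92.6] 9.1
rim xy [615.5 258.6] a,v [595.7 301.5] [ 21.4 187.3] 86.0
a,v [639.  -25.2] z 15.9 yaw 1.5021 F [4.3 2.6 6. ] w 0.0674 t 14.5167
```

Call:
apply_moves --linear '[[0.1,0,0],[0.25,0,0],[0.4,0,0],[0.55,0,0],[0.7,0,0]]' --delta_rot '[[0,0,0],[0,0,0],[0,0,0],[0,0,0],[0,0,0]]'

```text
clock: 14.93
position: [0.6372, -0.0017, 0.0159]
tool_rot: [3.141, 0.0, 1.5]
force: [-0.1, -3.8, 4.5]
grip_width: 0.0676
finger_force: 40.3
```

Call:
apply_moves --linear '[[0.15,0,0],[0.3,0,0],[0.45,0,0],[0.57,0,0],[0.57,0,0]]' --delta_rot '[[0,0,0],[0,0,0],[0,0,0],[0,0,0],[0,0,0]]'

```text
clock: 15.35
position: [0.6414, 0.0584, 0.0159]
tool_rot: [3.141, -0.002, 1.503]
force: [1.2, 4.4, 6.4]
grip_width: 0.0674
finger_force: 40.1
```

Call:
apply_moves --linear '[[0,0,0],[0,0,0],[0,0,0],[0,0,0],[0,0,0]]' --delta_rot '[[0,0,0],[0,0,0],[0,0,0],[0,0,0],[0,0,0]]' --gripper 0.95

```text
clock: 15.77
position: [0.6411, 0.0543, 0.0153]
tool_rot: [-3.141, -0.0, 1.5]
force: [1.1, -0.1, -0.1]
grip_width: 0.0835
finger_force: 0.0
```

Call:
apply_moves --linear '[[0,0,-0.2],[0,0,-0.4],[0,0,-0.6],[-0.3,0,-0.7],[-0.7,0,-0.7]]' --delta_rot '[[0,0,0],[0,0,0],[0,0,0],[0,0,0],[0,0,0]]'

```text
clock: 16.18
position: [0.6376, -0.0126, 0.0873]
tool_rot: [3.139, -0.002, 1.505]
force: [0.6, -0.9, -0.4]
grip_width: 0.0834
finger_force: 0.0
```

```bash
python3 look.py pics/l6.png
```

```text
rim xy [ 541.2 -243.6] a,v [ 557.1 -204.7] [69.1 92.6] 9.1
rim xy [663.4 163.7] a,v [650.1 210.2] [25.6 52.9] 55.9
rim xy [611.9 259. ] a,v [592.  301.6] [ 21.2 193.9] 86.1
a,v [635.9  19.9] z 87.1 yaw 1.4947 F [ -2.9 -12.7  -0.1] w 0.0835 t 16.2333
```

Call:
apply_moves --linear '[[0,0.025,0],[0,0.025,0.2],[0,0.025,0.4],[0,0.025,0.6],[0,0.025,0.7]]' --delta_rot '[[0,0,0],[0,0,0],[0,0,0],[0,0,0],[0,0,0]]' --gripper -1

```text
clock: 16.65
position: [0.6377, -0.0151, 0.013]
tool_rot: [-3.139, -0.0, 1.5]
force: [-0.4, 1.1, -0.2]
grip_width: 0.0228
finger_force: 0.0
```

Call:
apply_moves --linear '[[0,0,0],[0,0,0],[0.1,0,0],[0.2,0,0],[0.3,0,0]]' --delta_rot '[[0,0,0],[0,0,0],[0,0,0],[0,0,0],[0,0,0]]'

```text
clock: 17.07
position: [0.6415, 0.0158, 0.0163]
tool_rot: [3.14, -0.0, 1.5]
force: [-1.0, -2.3, 1.5]
grip_width: -0.0004
finger_force: 1.3
```

Call:
apply_moves --linear '[[0.08,0,0],[0.16,0,0],[0.24,0,0],[0.32,0,0],[0.38,0,0]]' --delta_rot '[[0,0,0],[0,0,0],[0,0,0],[0,0,0],[0,0,0]]'

```text
clock: 17.48
position: [0.6436, 0.0534, 0.0153]
tool_rot: [3.142, -0.0, 1.5]
force: [-0.3, -1.8, 2.1]
grip_width: -0.0
finger_force: 1.3
```

```bash
python3 -c "
from h import *;state()"
```

```text
a,v [638.3  98.8] z 15.3 yaw 1.5004 F [-0.3 -1.8  2.1] w -0.0 t 17.4833
```

Call:
apply_moves --linear '[[0.02,0,0],[0.04,0,0],[0.06,0,0],[0.08,0,0],[0.09,0,0]]' --delta_rot '[[0,0,0],[0,0,0],[0,0,0],[0,0,0],[0,0,0]]'

```text
clock: 17.9
position: [0.6442, 0.0613, 0.0152]
tool_rot: [-3.141, -0.0, 1.5]
force: [-0.9, -2.6, -0.0]
grip_width: -0.0001
finger_force: 0.7
```

Call:
apply_moves --linear '[[0.01,0,0],[0.02,0,0],[0.03,0,0],[0.04,0,0],[0.04,0,0]]' --delta_rot '[[0,0,0],[0,0,0],[0,0,0],[0,0,0],[0,0,0]]'

```text
clock: 18.32
position: [0.6445, 0.0641, 0.0153]
tool_rot: [3.141, 0.001, 1.499]
force: [-0.8, -6.6, -0.5]
grip_width: 0.0001
finger_force: 3.1
```

```bash
python3 -c "
from h import *;state()"
```

```text
a,v [638.3 109.5] z 15.3 yaw 1.4991 F [-0.8 -6.6 -0.5] w 0.0001 t 18.3167
```

Call:
apply_moves --linear '[[-0.2,0,0],[-0.4,0,-0.15],[-0.6,0,-0.4],[-0.8,0,-0.65],[-1,0,-0.9]]' --delta_rot '[[0,0,0],[0,0,0],[0,0,0],[0,0,0],[0,0,0]]'

```text
clock: 18.73
position: [0.637, -0.0368, 0.1075]
tool_rot: [3.141, 0.0, 1.499]
force: [0.6, 0.4, -0.6]
grip_width: 0.0
finger_force: 0.0
```

Call:
apply_moves --linear '[[-0.2,-0.08,0],[-0.4,-0.16,0],[-0.6,-0.24,0],[-0.8,-0.32,0],[-1,-0.4,0]]' --delta_rot '[[0,0,0],[0,0,0],[0,0,0],[0,0,0],[0,0,0]]' --gripper 0.95

```text
clock: 19.15
position: [0.5897, -0.1334, 0.1066]
tool_rot: [3.141, 0.0, 1.499]
force: [0.0, 0.1, -0.4]
grip_width: 0.0604
finger_force: 0.0
```

Call:
apply_moves --linear '[[-0.2,-0.08,0],[-0.4,-0.16,0],[-0.6,-0.24,0],[-0.8,-0.32,0],[-1,-0.4,0]]' --delta_rot '[[0,0,-0.02],[0,0,-0.045],[0,0,-0.07],[0,0,-0.09],[0,0,-0.109]]'

```text
clock: 19.57
position: [0.5425, -0.2304, 0.1066]
tool_rot: [3.141, 0.0, 1.729]
force: [0.8, -0.0, -0.9]
grip_width: 0.0831
finger_force: 0.0
```

Call:
apply_moves --linear '[[-0.12,0,0],[-0.25,-0.02,0],[-0.34,-0.04,0],[-0.34,-0.04,0],[-0.34,-0.04,0]]' --delta_rot '[[0,0,0],[0,0,0],[0,0,0],[0,0,0],[0,0,0]]'

```text
clock: 19.98
position: [0.545, -0.2625, 0.1053]
tool_rot: [-3.141, -0.0, 1.728]
force: [-0.0, 0.5, 0.0]
grip_width: 0.0836
finger_force: 0.0
```

```bash
python3 look.py pics/l7.png
```

```text
rim xy [463.5 147.2] a,v [451.9 179.6] [121.7  67.8] 85.9
rim xy [647.1 149.1] a,v [635.  194.5] [152.3  71.3] 86.1
rim xy [561.9 262.3] a,v [542.  301.4] [ 21.1 294.6] 86.1
a,v [ 562.2 -222.6] z 105.2 yaw 1.7285 F [-0.1  0.5 -0.4] w 0.0834 t 20.0333
```

Call:
apply_moves --linear '[[-0.02,0,0.25],[-0.02,0,0.5],[-0.02,0,0.72],[-0.02,0,0.9],[-0.02,0,0.9]]' --delta_rot '[[0,0,0],[0,0,0],[0,0,0],[0,0,0],[0,0,0]]'

```text
clock: 20.45
position: [0.5439, -0.2624, 0.0121]
tool_rot: [-3.138, -0.003, 1.73]
force: [-0.6, 1.2, 0.1]
grip_width: 0.0834
finger_force: 0.0
```

Call:
apply_moves --linear '[[0,0,0],[0,0,0],[0,0,0],[0,0,0],[0,0,0]]' --delta_rot '[[0,0,0],[0,0,0],[0,0,0],[0,0,0],[0,0,0]]' --gripper -1

```text
clock: 20.87
position: [0.5456, -0.2645, 0.0161]
tool_rot: [3.141, 0.0, 1.728]
force: [-0.3, -0.4, -1.2]
grip_width: 0.0676
finger_force: 40.5
```

Call:
apply_moves --linear '[[0.15,0,0],[0.35,0,0],[0.55,0,0],[0.78,0,0],[1,0,0]]' --delta_rot '[[0,0,0],[0,0,0],[0,0,0],[0,0,0.015],[0,0,0.03]]'

```text
clock: 21.28
position: [0.5297, -0.1652, 0.016]
tool_rot: [3.14, 0.001, 1.664]
force: [1.0, -2.1, 3.3]
grip_width: 0.0672
finger_force: 41.1
```

Call:
apply_moves --linear '[[0.2,0,0],[0.4,0,0],[0.6,0,0],[0.8,0,0],[0.9,0,0]]' --delta_rot '[[0,0,0.02],[0,0,0.04],[0,0,0.06],[0,0,0.079],[0,0,0.079]]'

```text
clock: 21.7
position: [0.5214, -0.0742, 0.016]
tool_rot: [3.14, -0.0, 1.499]
force: [0.9, -2.8, 2.8]
grip_width: 0.0668
finger_force: 41.1
```

```bash
python3 -c "
from h import *;state()"
```

```text
a,v [525.4 -37.2] z 16.0 yaw 1.4988 F [ 0.9 -2.8  2.8] w 0.0668 t 21.7
```

Call:
apply_moves --linear '[[0.1,0.05,0],[0.25,0.1,0],[0.4,0.17,0],[0.55,0.17,0],[0.7,0.17,0]]' --delta_rot '[[0,0,0],[0,0,0],[0,0,0],[0,0,0],[0,0,0]]'

```text
clock: 22.12
position: [0.5436, -0.0072, 0.016]
tool_rot: [3.14, 0.0, 1.5]
force: [-0.1, -4.0, 6.3]
grip_width: 0.0672
finger_force: 41.6
```

Call:
apply_moves --linear '[[0.15,0,0],[0.3,0,0],[0.45,0,0],[0.6,0,0],[0.65,0,0]]' --delta_rot '[[0,0,0],[0,0,0],[0,0,0],[0,0,0],[0,0,0]]'

```text
clock: 22.53
position: [0.5479, 0.0592, 0.016]
tool_rot: [3.14, -0.0, 1.502]
force: [0.5, -3.6, 5.9]
grip_width: 0.0672
finger_force: 41.5
```

Call:
apply_moves --linear '[[0,0,0],[0,0,0],[0,0,0],[0,0,0],[0,0,0]]' --delta_rot '[[0,0,0],[0,0,0],[0,0,0],[0,0,0],[0,0,0]]' --gripper 0.9

```text
clock: 22.95
position: [0.5474, 0.0569, 0.0153]
tool_rot: [-3.142, 0.0, 1.499]
force: [-0.4, -0.7, -0.3]
grip_width: 0.0806
finger_force: 0.0
```

Call:
apply_moves --linear '[[0,0,-0.2],[0,0,-0.4],[0,0,-0.6],[-0.3,0,-0.7],[-0.6,0,-0.7]]' --delta_rot '[[0,0,0],[0,0,0],[0,0,0],[0,0,0],[0,0,0]]'

```text
clock: 23.37
position: [0.5442, -0.0021, 0.0872]
tool_rot: [3.139, -0.001, 1.503]
force: [1.2, -0.7, 0.2]
grip_width: 0.0812
finger_force: 0.0
```

```bash
python3 look.py pics/l8.png
```

```text
rim xy [647.9 158.5] a,v [635.1 203.9] [133.5  71. ] 86.1
rim xy [571.1 261.9] a,v [551.2 301.6] [ 20.8 275.6] 86.1
a,v [542.4  28.7] z 86.9 yaw 1.4956 F [ -2.1 -10.    0.5] w 0.0814 t 23.4167
```

Call:
apply_moves --linear '[[-0.05,0,0],[-0.05,0,0.2],[-0.05,0,0.4],[-0.05,0,0.6],[-0.05,0,0.7]]' --delta_rot '[[0,0,0],[0,0,0],[0,0,0],[0,0,0],[0,0,0]]' --gripper -1

```text
clock: 23.83
position: [0.5419, -0.007, 0.0132]
tool_rot: [-3.139, -0.0, 1.5]
force: [0.2, 0.6, -0.6]
grip_width: 0.0205
finger_force: 0.0
```

Call:
apply_moves --linear '[[0,0,0],[0,0,0],[0.1,0,0],[0.2,0,0],[0.3,0,0]]' --delta_rot '[[0,0,0],[0,0,0],[0,0,0],[0,0,0],[0,0,0]]'

```text
clock: 24.25
position: [0.5455, 0.024, 0.0161]
tool_rot: [3.14, -0.001, 1.5]
force: [-1.1, -2.2, 0.9]
grip_width: 0.0003
finger_force: 3.3
```

Call:
apply_moves --linear '[[0.08,0,0],[0.16,0,0],[0.24,0,0],[0.32,0,0],[0.38,0,0]]' --delta_rot '[[0,0,0],[0,0,0],[0,0,0],[0,0,0],[0,0,0]]'

```text
clock: 24.67
position: [0.5477, 0.0614, 0.0153]
tool_rot: [-3.142, -0.0, 1.5]
force: [-0.2, -1.6, 1.4]
grip_width: 0.0001
finger_force: 0.7
```

```bash
python3 -c "
from h import *;state()"
```

```text
a,v [542. 100.] z 15.3 yaw 1.5004 F [-0.2 -1.6  1.4] w 0.0001 t 24.6667
```

Call:
apply_moves --linear '[[0.02,0,0],[0.04,0,0],[0.06,0,0],[0.07,0,0],[0.08,0,0]]' --delta_rot '[[0,0,0],[0,0,0],[0,0,0],[0,0,0],[0,0,0]]'

```text
clock: 25.08
position: [0.5482, 0.0681, 0.0153]
tool_rot: [-3.141, 0.0, 1.499]
force: [0.2, -0.8, -1.0]
grip_width: 0.0002
finger_force: 0.3
```

Call:
apply_moves --linear '[[0.01,0,0],[0.02,0,0],[0.03,0,0],[0.03,0,0],[0.03,0,0]]' --delta_rot '[[0,0,0],[0,0,0],[0,0,0],[0,0,0],[0,0,0]]'

```text
clock: 25.5
position: [0.5486, 0.0707, 0.0153]
tool_rot: [3.141, 0.001, 1.499]
force: [0.2, -4.3, -0.3]
grip_width: -0.0002
finger_force: 2.3
```

```bash
python3 -c "
from h import *;state()"
```

```text
a,v [542.2 109.3] z 15.3 yaw 1.4994 F [ 0.2 -4.3 -0.3] w -0.0002 t 25.5
```

Just at the stop. One small seating push, then retreat and check.

Call:
apply_moves --linear '[[0.01,0,0],[0.02,0,0],[0.02,0,0],[0.02,0,0],[0.02,0,0]]' --delta_rot '[[0,0,0],[0,0,0],[0,0,0],[0,0,0],[0,0,0]]'

```text
clock: 25.92
position: [0.5486, 0.0708, 0.0154]
tool_rot: [3.141, 0.003, 1.498]
force: [-0.3, -15.5, 2.1]
grip_width: 0.0
finger_force: 7.5
```

Call:
apply_moves --linear '[[-0.2,0,0],[-0.4,0,-0.15],[-0.6,0,-0.4],[-0.8,0,-0.65],[-1,0,-0.9]]' --delta_rot '[[0,0,0],[0,0,0],[0,0,0],[0,0,0],[0,0,0]]'

```text
clock: 26.33
position: [0.5411, -0.0273, 0.1063]
tool_rot: [-3.141, -0.0, 1.5]
force: [0.2, -0.3, 0.4]
grip_width: 0.0
finger_force: 0.0
```

Call:
apply_moves --linear '[[-0.2,0,0],[-0.4,0,0],[-0.6,0,0],[-0.8,0,0],[-1,0,0]]' --delta_rot '[[0,0,0],[0,0,0],[0,0,0],[0,0,0],[0,0,0]]'

```text
clock: 26.75
position: [0.5344, -0.1268, 0.1054]
tool_rot: [3.141, -0.001, 1.5]
force: [0.5, 0.3, 0.5]
grip_width: 0.0002
finger_force: 0.0
```

Call:
apply_moves --linear '[[-0.2,0,0],[-0.4,0,0],[-0.6,0,0],[-0.8,0,0],[-0.8,0,0]]' --delta_rot '[[0,0,0],[0,0,0],[0,0,0],[0,0,0],[0,0,0]]'

```text
clock: 27.17
position: [0.5281, -0.2099, 0.1057]
tool_rot: [3.141, 0.002, 1.496]
force: [-0.8, -1.3, 0.3]
grip_width: 0.0001
finger_force: 0.0
```

```bash
python3 look.py pics/l9.png
```

```text
rim xy [463.4 147.2] a,v [451.8 179.5] [121.7  68.1] 86.0
rim xy [552.7 125.8] a,v [542.4 164.5] [91.7 69.6] 85.9
rim xy [647.3 149.5] a,v [635.1 194.9] [151.6  71. ] 86.1
rim xy [561.9 262.5] a,v [542.  301.6] [ 20.8 294.6] 86.1
a,v [ 541.8 -169.9] z 105.4 yaw 1.4972 F [-0.4  1.1  0. ] w -0.0004 t 27.2167
```

View pics/l9.png

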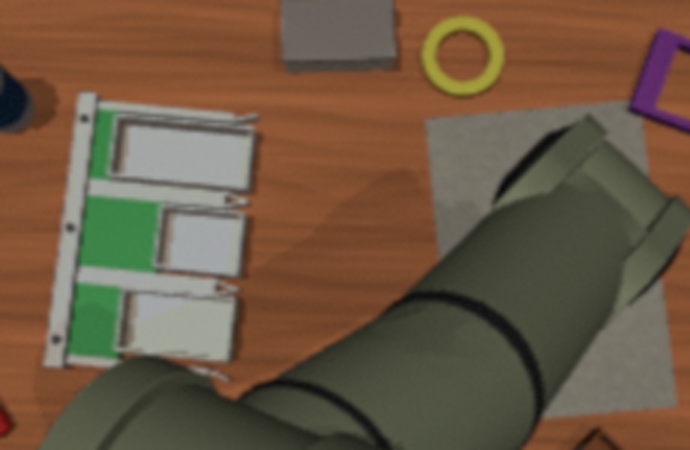

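The picture shows each box against its green stop with near ends flush: long at (180,155), short at (203,242), mid at (180,325). Centres are at mouth + L/2 to within about 0.5 mm, and angles are about 86°, matching the row. Sideways offset can't exceed the 5 mm rail clearance. The arm is clear and the bystanders in view have not moved.

```bash
python3 -c "
from workcell import workorder;print(workorder.job_done())"
```

```text
the job is handed in; nothing more can be done
None
```

The short, mid and long boxes are each pushed home against the green stop in their own rows, and the job is handed in at about 27 s; the mid box sits about 5 mm off its row's centre line, close to the 6 mm limit.

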